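# Make up a tart kit and a spice kit for the baking class

### The arm

A 6-joint arm with a two-finger parallel gripper is mounted at the origin on the work surface. World frame = base frame: x ahead of the robot, y to its left, z up, the work surface at z = 0. Lengths are in mm, angles in degrees, forces in N, time in s.
With the tool pointing down it reaches from about 300 to 850 mm from the base axis. Payload 4.2 kg.
Tool frame: the origin (TCP) lies midway between the tips of the shut fingers; the grasp point (between the pads) lies 19 mm behind it; z points along the fingers, y is the line along which they close (so a half turn about z gives the same grasp; the last joint's range is limited). The gripper opens to 91 mm and grips with 3 to 60 N. Pads are 32 mm wide; open, the fingers measure 118 mm over their backs; the gripper's body (76 mm by 178 mm) begins 60 mm behind the grasp point.
Start: joints at [71.677, 18.312, 89.639, -0, 72.044, -1.146], TCP at [169.817, 549.37, 192.876] pointing down, gripper open.
Joint ranges: [-177.97, 177.97], [-48.28, 115.42], [12.27, 149.76], [-77.06, 257.06], [2.81, 150.46], [-146.56, 146.56]. Speed limits (degrees/s): [147.25, 147.25, 180, 180, 180, 180].

### API

Orientations are given as [roll, pitch, yaw] about the fixed x, y, z axes, in that order (R = Rz(yaw) Ry(pitch) Rx(roll)).
In Python, from workcell import env gives the robot as it stands.
- The arm moves only by the shell command python3 -m jog 'ROWS' [FORCE]. ROWS is a JSON object of lists of equal length, an entry for each row: "jaw": the finger opening in mm, from 0 to 91.2; "slide": the shift along the tool's x, y, z in units of 30 mm (1.0 is 30 mm), a list of three; "spin": the turn about the tool's z in units of 8 degrees (1.0 is 8 degrees). In form: {"jaw": [jaw, ...], "slide": [[dx, dy, dz], ...], "spin": [spin, ...]}. A call has 1 to 10 rows; each row shifts and turns the commanded pose from where the row before left it, along the tool's axes as they then stand; what a row does not reach is not made up. A row lasts 1/10 s, in which the tool goes at most 50 mm and 8.59 degrees, less where a joint would pass 70% of its speed; a pose out of reach is approached as far as the arm can. A call is refused whole if a number of a shift passes 1 or a number of a turn 1, either way. A call with a gripper value outside its range is refused whole. The fingers move at their own pace and stop on an object; FORCE is the grip in N (left out, the last holds). Time passes only in rows, so rows that do not move let the fingers close. It gives the time, the measured TCP pose, the force, the opening and the grip force at its end, in the units of the state.
- env.state(): the state, without advancing time (a new reading comes with each control period).
- env.grab_frame(name): name is "side" or "top"; returns the picture (400x640x3 uint8, red, green, blue); there is no depth.
- env.camera_model(name): a dict with "fx", "fy", "cx", "cy" (pixels), "camera_from_world" (4x4, takes a point from world to camera coordinates). Camera axes: x right, y up, looking along -z (the intrinsics and any distortion apply to the point x, -y, -z); pixel columns grow to the right and rows downward; lengths in mm; the calibration is good to about 2 mm. A picture is of the moment at which its call begins. camera_model takes no time and is no camera call.
- env.job_done(): hands the job in; it is judged then, once.
The state is a dict: "time_s": time; "qpos": joint angles; "qvel": joint speeds; "effort": joint torques, N m; "ee_pos": TCP position; "ee_rot": TCP orientation; "force": force on the tool from outside, world axes, zero at the start; "torque": the same for the moment, N m; "gripper_width": finger opening in mm; "gripper_force": force on a finger pad.
Only numpy, scipy, OpenCV 4.12 (cv2) and the standard library are available. Lean on these libraries where they do the work, as an engineer would, in place of code of your own. Each camera call takes 0.05 s, during which the arm holds its last target. There are 200 camera calls.

### The job

Make up two kits from the stock on the counter. Tart kit: set the larger ring cutter flat in the middle of the round wooden board and stand the wooden tamper upright inside it. Spice kit: set the ramekin, the tall jar and the metal tin gently, upright and side by side, wholly on the pan of the spring scale, without dropping them or pushing the pan down to its stop; leave the smaller ring cutter and the short wide jar standing where they are.

Things in the scene. Friction and masses are not known exactly. Their poses are not given: they have to be found in the camera images.
- ring_large: Larger of two plain steel ring cutters (open tubes), its axis upright: outer diameter 64 mm, inner 58 mm, height 35 mm, about 90 g. Origin: centre of its underside, z up along its axis.
- tamper: Pale wooden pastry tamper, 70 mm tall, standing on its foot, about 70 g: foot disc 38 mm diameter up to 16 mm height, thin neck 18 mm diameter, head 28 mm diameter between 50 and 66 mm height (grip here). Origin: centre of its underside, z up.
- ramekin: Plain white ceramic ramekin, a straight-sided open cup: outer diameter 66 mm, height 48 mm, wall 4 mm, about 200 g. Origin: centre of its underside, z up.
- jar_tall: Tall slim amber glass spice jar with a steel cap and pale label: diameter 42 mm, height 68 mm, about 150 g. Origin: centre of its underside, z up.
- tin: Squat plain aluminium tin with lid: diameter 57 mm, height 50 mm, about 250 g. Origin: centre of its underside, z up.
- ring_small: Smaller steel ring cutter, not needed, to be left alone: outer diameter 40 mm, height 35 mm. Origin: centre of its underside.
- jar_short: Short wide amber glass jar with steel cap, not needed, to be left alone: diameter 60 mm, height 46 mm. Origin: centre of its underside.
- board: Fixed round wooden board, diameter 220 mm, 18 mm thick, with a flat handle that reaches 195 mm from the centre along its +x axis. Origin: centre of the underside of the round part; its top is 18 mm above the origin.
- scale: Fixed white spring kitchen scale, 160 x 160 mm housing 40 mm high, dial on its +x side, with a flat round steel pan of 190 mm diameter on top. Origin: on the counter, under the centre of the pan; the pan's top is 78 mm above it when empty.
- scale_pan (a joint): How far the scale's pan has sunk, in m: 0 empty, 0.030 at its stop. It sinks straight down against a spring of 450 N/m (about 2.2 mm per 100 g), so the pan's top is at 0.078 minus this value.
There are look-alikes about, which are no part of the job. Leave any blue look-alike of the ramekin alone. What is shaped like the jar_tall but red is not meant.

How it is judged:
By the outcome, as a careful person would: the job done as asked, in the order asked, and still so for the second after the job is handed in, with the robot touching nothing.
It also fails if it takes over 141 s, if anything falls off the work surface, if the arm or the gripper's body presses on something with over 40 N, if the wrist force passes 120 N, or if a joint passes its speed limit or range.

## Working session

There is one attempt and no reset: what is moved stays moved. The work goes in short steps, Python scripts to look and compute and a shell command to move; the robot and the scene stay as the last step left them, time stands still between calls to the robot, and variables do not carry over. Pictures are saved under pics/ and viewed, at most 16 in all, crops included, and the job is handed in when it is done.

```bash
ls; mkdir -p pics
python3 - <<'E'
from workcell import env
import cv2,numpy as np
for n in("side","top"):
    f=env.grab_frame(n);cv2.imwrite(f"pics/{n}0.png",cv2.cvtColor(f,cv2.COLOR_RGB2BGR))
    m=env.camera_model(n);print({k:(np.round(v,3).tolist()) for k,v in m.items()})
s=env.state();print(s)
E
```

```text
pics
{'fx': 492.47, 'fy': 492.47, 'cx': 308.521, 'cy': 199.134, 'camera_from_world': [[0.859, -0.512, 0.009, -425.578], [0.362, 0.62, 0.696, -220.024], [-0.362, -0.594, 0.718, -1171.625], [0.0, 0.0, 0.0, 1.0]]}
{'fx': 392.641, 'fy': 392.641, 'cx': 317.99, 'cy': 196.492, 'camera_from_world': [[-0.018, -1.0, -0.018, 16.843], [0.984, -0.021, 0.175, -507.811], [-0.175, -0.015, 0.984, -1051.622], [0.0, 0.0, 0.0, 1.0]]}
{'time_s': 0.1, 'qpos': array([ 7.16774064e+01,  1.83457456e+01,  8.96983025e+01, -1.56118794e-03,
        7.20439696e+01, -1.14540377e+00]), 'qvel': array([-3.13953759e-02, -4.77255325e-02, -1.30981567e-01,  8.28403387e-02,
       -6.15301320e-05,  3.96466535e-02]), 'effort': array([ 1.17850781e-03, -4.13336885e+01, -2.32510543e+01,  7.29069882e-02,
        4.22117743e-02, -3.10969938e-05]), 'ee_pos': array([169.66629944, 548.89774514, 192.1343067 ]), 'ee_rot': array([-1.79911970e+02, -2.75340422e-04,  1.62823292e+02]), 'force': array([-0.55049118,  1.04300588, -0.30471322]), 'torque': array([ 0.0169405 , -0.06970471,  0.06704444]), 'gripper_force': 0.0, 'gripper_width': 91.11388462734007}
```

View pics/top0.png

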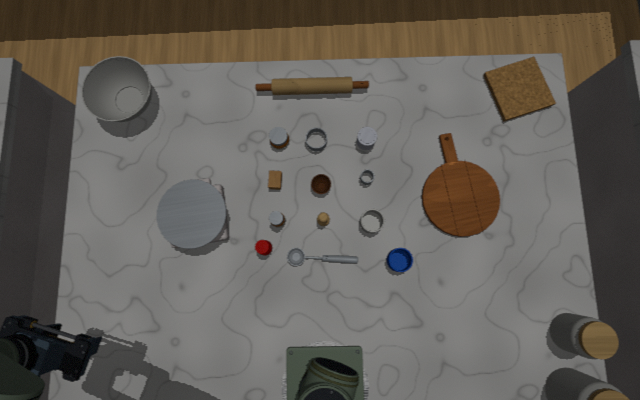

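View pics/side0.png

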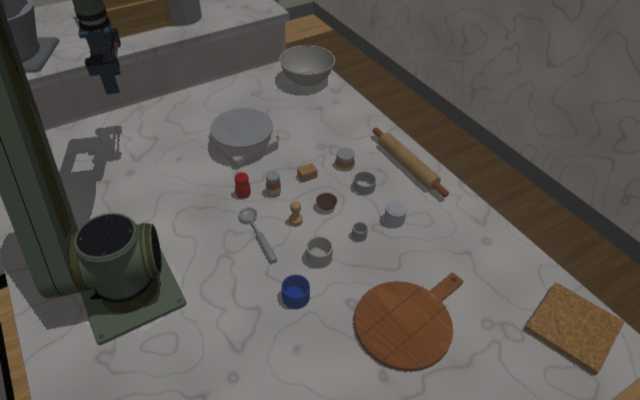

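The top view shows the scale at (192,214), board at (461,198), tamper at (323,218), jar_tall at (277,218), small ring at (367,177), and open cups or rings at (316,140) and (371,222). I'll zoom in on the middle group, because the ramekin and the large ring look alike at this size.

Run:
```python
import cv2,numpy as np
a=cv2.imread("pics/top0.png")[115:275,240:420];b=cv2.imread("pics/side0.png")[135:315,220:420]
a=cv2.resize(a,(400,356),interpolation=3);b=cv2.resize(b,(400,360),interpolation=3)[:356]
cv2.imwrite("pics/z0.png",np.clip(np.hstack([a,b])*1.4,0,255).astype('uint8'))
```

```text
(no output)
```

View pics/z0.png

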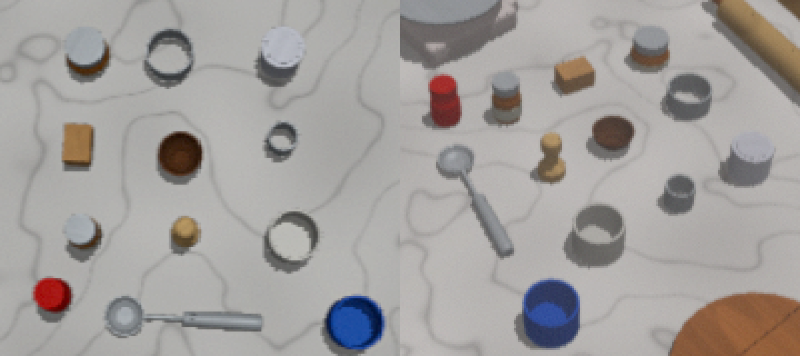

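The ramekin is at top (371,222), the large ring at (316,140), the tin at (367,137), jar_short at (278,138), the tall jar at (277,218), the tamper at (184,232 in the crop), and the small ring at (367,177). The blue cup, red jar and brown bowl are decoys. Next I'll measure silhouette centroids in both views and triangulate.

```bash
cat > loc.py <<'E'
import cv2,numpy as np
from workcell import env
def ray(n,uv):
    m=env.camera_model(n);T=np.array(m["camera_from_world"]);R=T[:3,:3]
    d=np.array([(uv[0]-m["cx"])/m["fx"],-(uv[1]-m["cy"])/m["fy"],-1.])
    return -R.T@T[:3,3],R.T@d
def plane(n,uv,z):
    o,d=ray(n,uv);return (o+d*(z-o[2])/d[2])[:2]
def two(uvt,uvs):
    o1,d1=ray("top",uvt);o2,d2=ray("side",uvs)
    k=np.linalg.lstsq(np.c_[d1,-d2],o2-o1,rcond=None)[0]
    a,b=o1+d1*k[0],o2+d2*k[1];return (a+b)/2,np.linalg.norm(a-b)
def proj(n,p):
    m=env.camera_model(n);c=(np.array(m["camera_from_world"])@np.r_[p,1])[:3]
    return np.array([m["cx"]+m["fx"]*c[0]/-c[2],m["cy"]+m["fy"]*-c[1]/-c[2]])
def blob(img,uv,r,thr=14):
    """bounding centre of hull of what differs from local background, near uv"""
    lab=cv2.cvtColor(img,cv2.COLOR_BGR2LAB).astype(int)
    u,v=map(int,uv);w=lab[max(v-r,0):v+r,max(u-r,0):u+r]
    bg=np.median(np.r_[w[0],w[-1],w[:,0],w[:,-1]],axis=0)
    m=(np.abs(w-bg).max(2)>thr).astype('uint8')
    m=cv2.morphologyEx(m,cv2.MORPH_OPEN,np.ones((2,2)))
    cs,_=cv2.findContours(m,cv2.RETR_EXTERNAL,cv2.CHAIN_APPROX_NONE)
    c=max(cs,key=cv2.contourArea);h=cv2.convexHull(c);M=cv2.moments(h)
    b=cv2.boundingRect(h)
    return np.array([M["m10"]/M["m00"]+u-r,M["m01"]/M["m00"]+v-r]),b
E
python3 - <<'E'
from loc import *
t=cv2.imread("pics/top0.png");s=cv2.imread("pics/side0.png")
P=dict(ring_large=((316,140),(365,182),35),ramekin=((371,222),(319,251),48),tin=((367,138),(396,213),50),jar_tall=((277,218),(273,183),68),tamper=((323,218),(295,213),70),jar_short=((278,138),(345,158),46),ring_small=((367,177),(360,230),35),bowl=((320,184),(326,201),25))
for k,(a,b,h) in P.items():
    ca,ba=blob(t,a,17);cb,bb=blob(s,b,19)
    p,e=two(ca,cb)
    print(k,ca.round(1),ba[2:],cb.round(1),bb[2:],p.round(0),round(e,1),plane("top",ca,h/2).round(0),plane("side",cb,h/2).round(0))
# board & scale
for n,i,seed in(("top",t,(461,198)),("side",s,(403,324))):
    hsv=cv2.cvtColor(i,cv2.COLOR_BGR2HSV);m=cv2.inRange(hsv,(3,90,40),(20,255,255))
    m=cv2.morphologyEx(m,cv2.MORPH_CLOSE,np.ones((5,5)));m=cv2.morphologyEx(m,cv2.MORPH_OPEN,cv2.getStructuringElement(2,(31,31)))
    l=cv2.connectedComponentsWithStats(m);j=l[1][seed[1],seed[0]]
    c=max(cv2.findContours((l[1]==j).astype('uint8'),0,1)[0],key=len)
    el=cv2.fitEllipse(c);print("board",n,el,plane(n,el[0],18 if n=="top" else 12))
print("scale pan", plane("top",(192,214),78),plane("side",(241,132),78))
E
```

```text
ring_large [316.5 141.7] (24, 27) [364.1 184.5] (26, 25) [681.   7.  14.] 7.4 [676.   9.] [683.   4.]
ramekin [371.3 224.3] (26, 28) [318.5 254.2] (32, 32) [ 434. -143.   19.] 8.8 [ 429. -141.] [ 436. -148.]
tin [364.3 147. ] (21, 16) [392.5 220.1] (27, 20) [ 669. -136.    4.] 16.8 [ 655. -130.] [ 664. -151.]
jar_tall [278.9 224.3] (18, 20) [272.2 186.2] (20, 28) [439. 115.  35.] 12.1 [434. 118.] [445. 115.]
tamper [323.3 221.6] (14, 18) [295.1 216. ] (18, 25) [444.  -8.  27.] 9.0 [439.  -6.] [444. -16.]
jar_short [280.6 143.7] (22, 20) [344.8 161.2] (23, 24) [678. 111.  24.] 15.3 [671. 114.] [687. 110.]
ring_small [367.  179.5] (15, 18) [359.4 233.3] (19, 21) [ 564. -137.   15.] 7.7 [ 560. -135.] [ 566. -139.]
bowl [321.3 186.5] (22, 24) [325.9 204.2] (25, 23) [545.  -4.  15.] 6.0 [543.  -3.] [550.  -3.]
board top ((460.6177673339844, 198.16619873046875), (73.86762237548828, 77.46414184570312), 121.99140167236328) [ 499.45650318 -397.75128265]
board side ((403.4117431640625, 325.4227294921875), (85.70730590820312, 99.38675689697266), 113.9989013671875) [ 500.08316608 -406.80048006]
scale pan [461.2967731  347.70349329] [453.82489286 326.02377288]
```

Shadows bias the blobs by a few mm. I'll read the top faces from larger crops, and check the calibration against the known TCP.

Run:
```python
from loc import *
def crop(n,x,y,w,h,k):
    i=cv2.imread(f"pics/{n}0.png")[y:y+h,x:x+w];i=np.clip(cv2.resize(i,None,fx=k,fy=k,interpolation=cv2.INTER_CUBIC)*1.4,0,255).astype('uint8')
    for u in range(x//20*20+20,x+w,20):cv2.line(i,(int((u-x+.5)*k),0),(int((u-x+.5)*k),6),(0,0,255),1);cv2.putText(i,str(u),(int((u-x)*k)-10,16),0,.35,(0,0,255))
    for v in range(y//20*20+20,y+h,20):cv2.line(i,(0,int((v-y+.5)*k)),(6,int((v-y+.5)*k)),(0,0,255),1);cv2.putText(i,str(v),(8,int((v-y)*k)+5),0,.35,(0,0,255))
    return i
cv2.imwrite("pics/z1.png",crop("top",255,120,140,120,5)[:600])
a=crop("top",145,165,95,95,4.2);b=crop("side",195,95,95,95,4.2);cv2.imwrite("pics/z2.png",np.hstack([a,b]))
print(proj("top",[170,549,193]),proj("side",[170,549,193]))
```

```text
[ 82.93358882 335.33736033] [114.78271063  89.51522708]
```

View pics/z1.png

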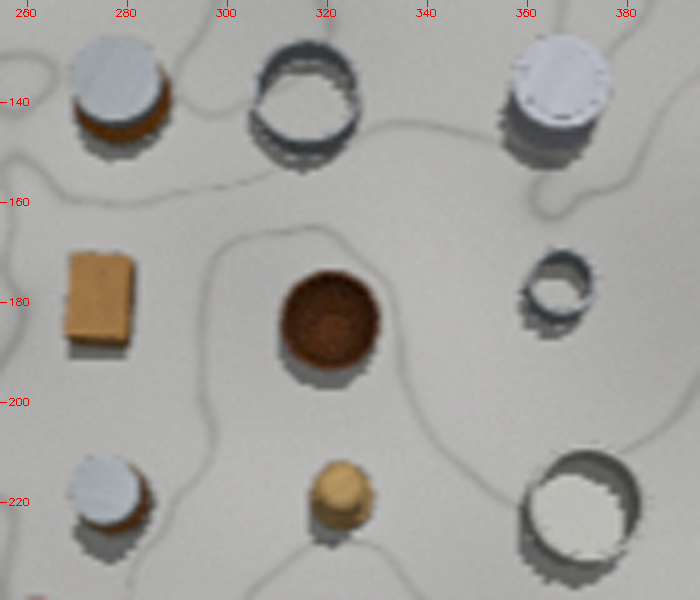

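View pics/z2.png

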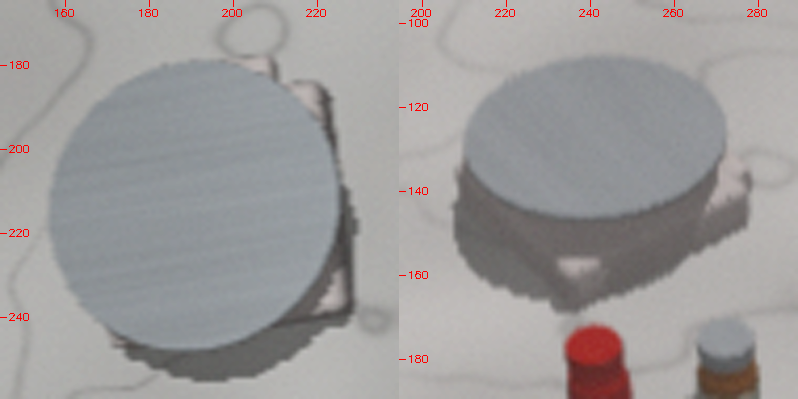

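The pan fills x 157–226, y 179–248 in the top view, and its centre in the side view is (241.7,127.6). From these crops I read the rim and cap centres and cast them at their known heights.

Run:
```python
from loc import *
P=dict(ring_large=((315.5,138.7),(364.5,179.5),35),ramekin=((370.5,221.3),(319,246),48),tin=((366.6,135.7),(395.5,208),50),jar_tall=((275.7,217.5),(272.5,175),68),tamper=((323.1,216.5),(295.5,203),70),jar_short=((277.9,135.5),(345,154),46),ring_small=((366.1,176.4),(359.5,226),35),pan=((191,213.3),(241.7,127.6),78),board=((460.6,198.2),(403.4,323),18))
for k,(a,b,h) in P.items():
    p,e=two(a,b);print(k,plane("top",a,h).round(1),plane("side",b,h).round(1),p.round(0),round(e,1))
```

```text
ring_large [679.8  11.3] [683.5   5.8] [684.  10.  30.] 5.4
ramekin [ 435.2 -136.1] [ 440.2 -142.3] [ 439. -138.   43.] 6.9
tin [ 680.3 -134.9] [ 680.7 -137. ] [ 682. -135.   48.] 1.2
jar_tall [448.5 122.4] [451.7 121.9] [450. 122.  69.] 3.2
tamper [448.4  -6.2] [452.6  -4.5] [449.  -7.  73.] 3.2
jar_short [688.3 119. ] [689.5 115.5] [691. 119.  42.] 2.4
ring_small [ 564.8 -130.4] [ 571.1 -130.5] [ 567. -131.   37.] 5.6
pan [463.3 350.5] [464.8 344.3] [466. 352.  72.] 3.7
board [ 499.4 -397.7] [ 500.9 -404.3] [ 502. -401.   11.] 3.9
```

Positions (x,y): ring (682,9), ramekin (437,−138), tin (681,−136), jar_tall (450,122), tamper (450,−6), pan (464,348), board (500,−400). First I'll turn the tool to yaw 180, so that tool x = −X, y = +Y and z is down.

```bash
python3 -m jog '{"jaw":[91,91,91,91],"slide":[[0,0,0],[0,0,0],[0,0,0],[0,0,0]],"spin":[-1,-1,-0.15,0]}' 20
```

```text
time_s: 0.5
ee_pos: [169.7, 549.2, 192.6]
ee_rot: [-180.0, -0.0, 179.9]
force: [-0.9, 0.3, -0.2]
gripper_width: 91.0
gripper_force: 0.0
```

```bash
python3 -m jog '{"jaw":[91,91,91,91,91,91,91,91,91,91],"slide":[[-0.9,-1,0],[-0.9,-1,0],[-0.9,-1,0],[-0.9,-1,0],[-0.9,-1,0],[-0.9,-1,0],[-0.9,-1,0],[-0.9,-1,0],[-0.9,-1,0],[-0.9,-1,0]],"spin":[0,0,0,0,0,0,0,0,0,0]}' 20; python3 -m jog '{"jaw":[91,91,91,91,91,91,91,91,91,91],"slide":[[-0.9,-0.9,0],[-0.9,-0.9,0],[-0.9,-0.9,0],[-0.9,-0.9,0],[-0.9,-0.9,0],[-0.9,-0.9,0],[-0.9,-0.9,0],[-0.9,-0.9,0],[-0.87,-0.8,0],[0,0,0]],"spin":[0,0,0,0,0,0,0,0,0,0]}' 20
```

```text
time_s: 1.5
ee_pos: [440.8, 248.1, 192.9]
ee_rot: [180.0, 0.0, 179.9]
force: [1.0, 0.4, -0.5]
gripper_width: 91.2
gripper_force: 0.0
time_s: 2.5
ee_pos: [684.6, 6.1, 191.5]
ee_rot: [-179.9, 0.0, 179.7]
force: [-0.6, 0.2, 0.1]
gripper_width: 91.1
gripper_force: 0.0
```

```bash
python3 -m jog '{"jaw":[91,91,91,91,91,91,91,91,91,91],"slide":[[0.1,0.1,0.8],[0,0,0.8],[0,0,0.8],[0,0,0.8],[0,0,0.8],[0,0,0.8],[0,0,0.6],[0,0,0.4],[0,0,0.3],[0,0,0]],"spin":[0,0,0,0,0,0,0,0,0,0]}' 20; python3 -m jog '{"jaw":[60,60,60,60,60,60,60,60],"slide":[[0,0,0],[0,0,0],[0,0,0],[0,0,0],[0,0,0],[0,0,0],[0,0,0],[0,0,0]],"spin":[0,0,0,0,0,0,0,0]}' 20
python3 - <<'E'
from workcell import env
import cv2
f=env.grab_frame("side");cv2.imwrite("pics/s1.png",cv2.resize(cv2.cvtColor(f,cv2.COLOR_RGB2BGR)[110:260,270:470],(800,600)))
E
```

```text
time_s: 3.5
ee_pos: [678.3, 12.8, 8.9]
ee_rot: [180.0, -0.1, -180.0]
force: [-0.6, 0.4, -0.2]
gripper_width: 91.0
gripper_force: 0.0
time_s: 4.3
ee_pos: [679.7, 12.4, 10.6]
ee_rot: [-180.0, 0.1, -180.0]
force: [-1.1, -1.6, 4.8]
gripper_width: 61.8
gripper_force: 20.0
```

View pics/s1.png

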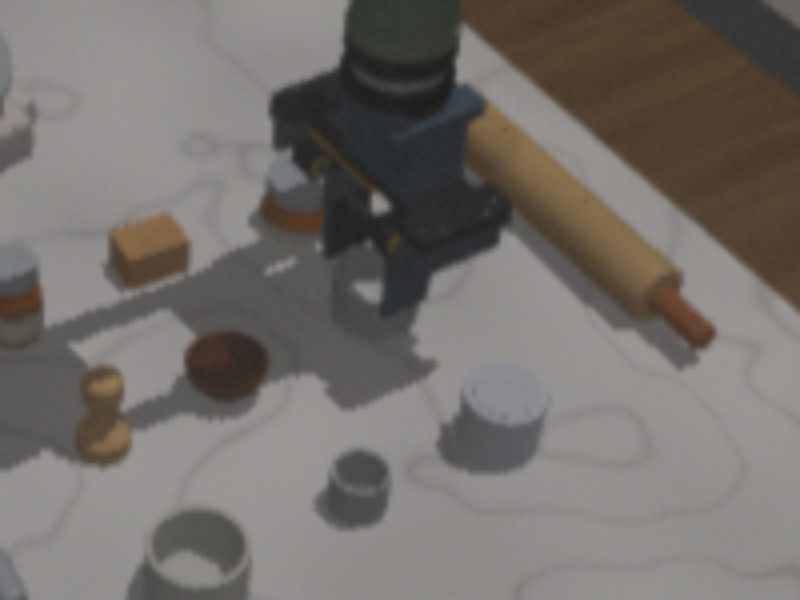

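The ring, at crop (372,290), sits between the fingers with the −y finger at (405,285), so it looks centred. Opening 61.8 mm. I'll lift it and check.

```bash
python3 -m jog '{"jaw":[60,60,60,60,60,60,60],"slide":[[0,0,-0.3],[0,0,-0.6],[0,0,-0.9],[0,0,-0.9],[0,0,-0.9],[0,0,-0.9],[0,0,0]],"spin":[0,0,0,0,0,0,0]}' 20
python3 - <<'E'
from workcell import env
import cv2
f=env.grab_frame("side");cv2.imwrite("pics/s2.png",cv2.resize(cv2.cvtColor(f,cv2.COLOR_RGB2BGR)[60:210,290:490],(600,450)))
E
```

```text
time_s: 5.05
ee_pos: [681.3, 13.0, 149.1]
ee_rot: [180.0, 0.4, -180.0]
force: [0.2, 0.1, -0.5]
gripper_width: 62.2
gripper_force: 20.0
```

View pics/s2.png

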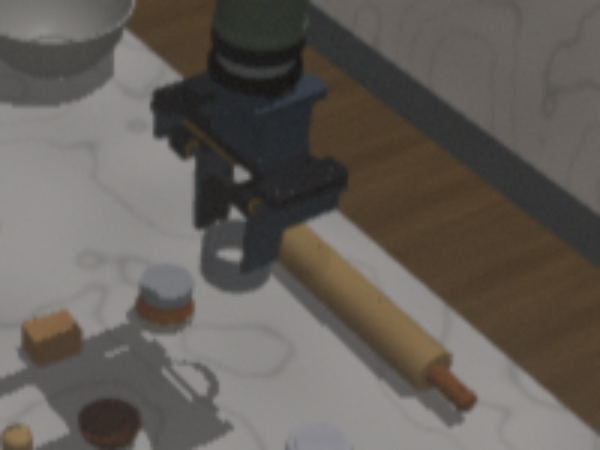

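The ring is held level, with its body at full-image (368,146). Next I'll work out its offset from the TCP.

Run:
```python
from loc import *
print(proj("side",[681,13,149]),plane("side",(368.3,145.7),156))
```

```text
[366.02862016 147.39045152] [684.87433772   9.1441445 ]
```

```bash
python3 -m jog '{"jaw":[60,60,60,60,60,60,60,60,60,60],"slide":[[0.4,-0.9,0],[0.4,-0.9,0],[0.4,-0.9,0],[0.4,-0.9,0],[0.4,-0.9,0],[0.4,-0.9,0],[0.4,-0.9,0],[0.4,-0.9,0],[0.4,-0.9,0],[0.4,-0.9,0]],"spin":[0,0,0,0,0,0,0,0,0,0]}' 20; python3 -m jog '{"jaw":[60,60,60,60,60,60,60,60],"slide":[[0.4,-0.9,0],[0.4,-0.9,0],[0.4,-0.9,0],[0.4,-0.9,0],[0.4,-0.9,0.5],[0.1,-0.3,0.7],[0,0,0.5],[0,0,0]],"spin":[0,0,0,0,0,0,0,0]}' 20
```

```text
time_s: 6.1
ee_pos: [557.4, -257.7, 142.4]
ee_rot: [179.9, -0.2, -180.0]
force: [-0.1, -0.1, -0.8]
gripper_width: 62.1
gripper_force: 20.0
time_s: 6.9
ee_pos: [493.5, -399.6, 89.1]
ee_rot: [179.6, -0.4, 180.0]
force: [0.7, 1.3, -1.7]
gripper_width: 61.9
gripper_force: 20.0
```

```bash
python3 -m jog '{"jaw":[60,60,60,60,60,60,60],"slide":[[0,0,0.5],[0,0,0.5],[0,0,0.5],[0,0,0.3],[0,0,0],[0,0,0],[0,0,0]],"spin":[0,0,0,0,0,0,0]}' 20
python3 - <<'E'
from workcell import env
import cv2,numpy as np
f=cv2.cvtColor(env.grab_frame("side"),cv2.COLOR_RGB2BGR)[220:380,320:520];g=cv2.cvtColor(env.grab_frame("top"),cv2.COLOR_RGB2BGR)[120:280,380:580]
cv2.imwrite("pics/s3.png",cv2.resize(np.hstack([f,g]),(800,320)))
print(env.state()["ee_pos"])
E
```

```text
time_s: 7.6
ee_pos: [496.9, -401.8, 40.7]
ee_rot: [-179.9, 0.1, -180.0]
force: [0.1, 0.2, -0.7]
gripper_width: 61.7
gripper_force: 20.0
[ 496.74209739 -401.80639063   40.70587349]
```

View pics/s3.png

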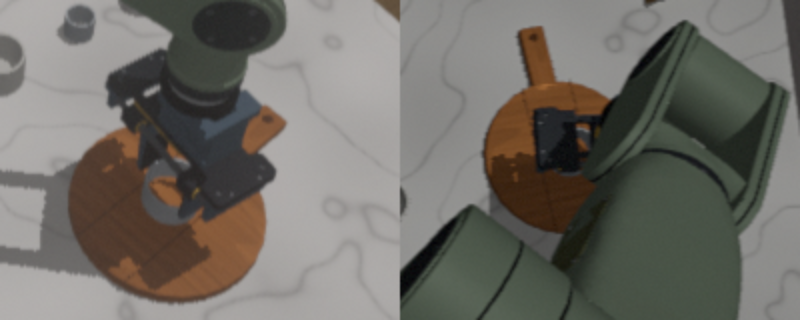

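The ring is over the middle of the board, at crop (173,190). Lowering it slowly until it touches.

```bash
python3 -m jog '{"jaw":[60,60,60,60,60],"slide":[[-0.04,0,0.2],[0,0,0.12],[0,0,0.05],[0,0,0],[0,0,0]],"spin":[0,0,0,0,0]}' 20;python3 -m jog '{"jaw":[60,60,60,60],"slide":[[0,0,0.04],[0,0,0.04],[0,0,0],[0,0,0]],"spin":[0,0,0,0]}' 20
```

```text
time_s: 8.2
ee_pos: [497.3, -401.3, 28.7]
ee_rot: [180.0, -0.0, -180.0]
force: [-1.0, 0.5, 1.3]
gripper_width: 61.5
gripper_force: 20.0
time_s: 8.6
ee_pos: [497.3, -401.3, 28.5]
ee_rot: [-180.0, 0.0, -180.0]
force: [-4.9, 2.5, 12.0]
gripper_width: 61.8
gripper_force: 20.0
```

In contact at 12 N. Releasing and going up.

```bash
python3 -m jog '{"jaw":[62,64,68,74,82,90,90,90,90],"slide":[[0,0,-0.08],[0,0,0],[0,0,0],[0,0,0],[0,0,0],[0,0,0],[0,0,-0.5],[0,0,-1],[0,0,-1]],"spin":[0,0,0,0,0,0,0,0,0]}' 20;python3 -m jog '{"jaw":[90,90,90,90,90,90,90,90,90],"slide":[[0.1,0.9,-1],[0.1,1,-0.5],[0.1,1,0],[0.1,1,0],[0.1,1,0],[0.1,1,0],[0.1,1,0],[0.1,1,0],[0.1,1,0]],"spin":[0,0,0,0,0,0,0,0,0]}' 20
python3 - <<'E'
from workcell import env
import cv2,numpy as np
f=cv2.cvtColor(env.grab_frame("side"),cv2.COLOR_RGB2BGR);g=cv2.cvtColor(env.grab_frame("top"),cv2.COLOR_RGB2BGR)
cv2.imwrite("pics/side4.png",f);cv2.imwrite("pics/top4.png",g)
cv2.imwrite("pics/s4.png",cv2.resize(np.hstack([f[270:370,340:465],g[150:250,400:525]]),(800,320),interpolation=cv2.INTER_CUBIC))
print(env.state()["ee_pos"])
E
```

```text
time_s: 9.5
ee_pos: [497.1, -401.2, 103.8]
ee_rot: [179.9, -0.1, -180.0]
force: [0.4, 0.3, 0.4]
gripper_width: 89.9
gripper_force: 0.0
time_s: 10.4
ee_pos: [470.1, -133.4, 148.8]
ee_rot: [180.0, 0.0, -180.0]
force: [0.3, 0.6, 0.3]
gripper_width: 90.0
gripper_force: 0.0
[ 469.54929734 -131.70491282  148.79552562]
```

View pics/s4.png

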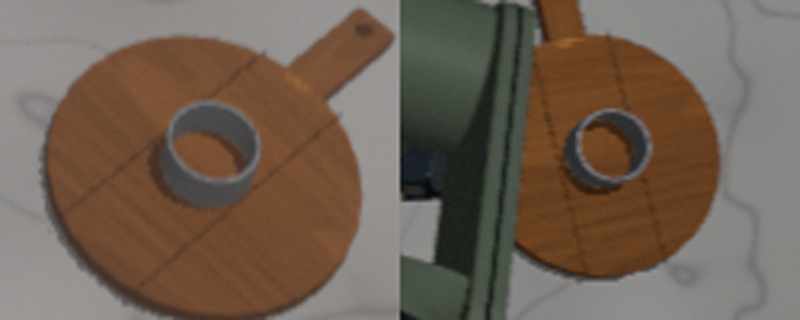

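The ring is flat near the board's centre: rim centre at side (406,315.7) and top (466.7,195.1).

Run:
```python
from loc import *
print(plane("side",(406,315.7),53),plane("top",(466.7,195.1),53),two((466.7,195.1),(406,315.7)))
```

```text
[ 499.88055374 -406.42110867] [ 501.85673345 -402.7963208 ] (array([ 502.55543977, -404.52590188,   48.06215413]), np.float64(0.3421448371668493))
```

```bash
python3 -m jog '{"jaw":[80,70,70,70,70,70,70,70,70,70],"slide":[[0.2,0.8,0],[0.2,0.9,0],[0.2,0.9,0],[0.05,0.9,0],[0,0.7,0.5],[0,0,1],[0,0,1],[0,0,0.8],[0,0,0.35],[0,0,0]],"spin":[0,0,0,0,0,0,0,0,0,0]}' 15;python3 -m jog '{"jaw":[60,50,40,30,20,20,20,20,20,20],"slide":[[0,0,0],[0,0,0],[0,0,0],[0,0,0],[0,0,0],[0,0,0],[0,0,0],[0,0,0],[0,0,0],[0,0,0]],"spin":[0,0,0,0,0,0,0,0,0,0]}' 15
```

```text
time_s: 11.5
ee_pos: [450.2, -8.9, 38.2]
ee_rot: [180.0, -0.2, 180.0]
force: [-0.1, -0.1, 0.8]
gripper_width: 70.4
gripper_force: 0.0
time_s: 12.5
ee_pos: [451.1, -8.4, 39.4]
ee_rot: [180.0, 0.0, -180.0]
force: [1.1, 1.5, 3.0]
gripper_width: 26.9
gripper_force: 15.0
```

```bash
python3 -m jog '{"jaw":[20,20,20,20,20,20,20,20,20,20],"slide":[[0,0,-0.3],[0,0,-0.7],[0,0,-1],[0,0,-1],[-0.1,-0.5,-0.5],[-0.15,-0.9,0],[-0.15,-0.9,0],[-0.15,-0.9,0],[-0.15,-0.9,0],[-0.15,-0.9,0]],"spin":[0,0,0,0,0,0,0,0,0,0]}' 15;python3 -m jog '{"jaw":[20,20,20,20,20,20,20,20,20,20],"slide":[[-0.1,-0.9,0],[-0.1,-0.9,0],[-0.1,-0.9,0],[-0.1,-0.9,0],[-0.1,-0.9,0],[-0.1,-0.9,0],[-0.1,-0.9,0],[-0.08,-0.9,0],[0,-0.95,0],[0,0,0]],"spin":[0,0,0,0,0,0,0,0,0,0]}' 15
python3 -m jog '{"jaw":[20,20,20],"slide":[[0,0,0.8],[0,0,0],[0,0,0]],"spin":[0,0,0]}' 15
python3 - <<'E'
from workcell import env
import cv2,numpy as np
f=cv2.cvtColor(env.grab_frame("side"),cv2.COLOR_RGB2BGR)
cv2.imwrite("pics/s5.png",cv2.resize(f[210:370,320:520],(800,640))[:600])
E
```

```text
time_s: 13.5
ee_pos: [476.0, -159.7, 144.4]
ee_rot: [-180.0, -0.0, -180.0]
force: [0.8, 0.4, -0.7]
gripper_width: 27.0
gripper_force: 15.0
time_s: 14.5
ee_pos: [499.3, -406.3, 143.8]
ee_rot: [-179.9, -0.0, 179.9]
force: [-0.3, -0.4, -0.4]
gripper_width: 26.6
gripper_force: 15.0
time_s: 14.8
ee_pos: [499.4, -402.1, 120.1]
ee_rot: [179.9, -0.1, -180.0]
force: [0.2, 0.2, -1.0]
gripper_width: 26.6
gripper_force: 15.0
```

View pics/s5.png

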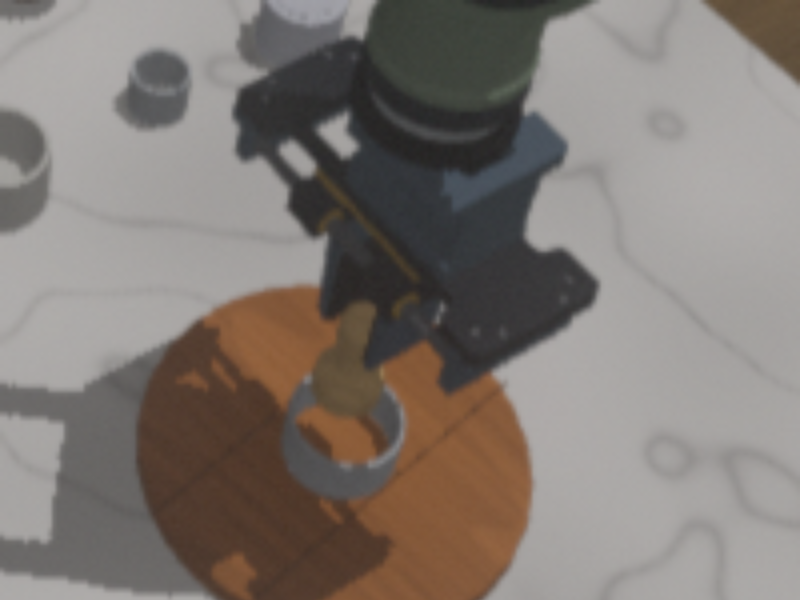

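The tamper foot is at crop (348,385) above the ring, whose rim centre is at (344,424). I'll compute the foot's offset from the ring.

Run:
```python
from loc import *
print(plane("side",(348/4+319.5,383/4+209.5),89),plane("side",(344/4+319.5,424/4+209.5),53))
```

```text
[ 498.49440429 -401.21433426] [ 499.25134235 -405.47753905]
```

```bash
python3 -m jog '{"jaw":[20,20,20,20,20,20,20,20],"slide":[[0,-0.07,0.4],[0,0,0.5],[0,0,0.5],[0,0,0.3],[0,0,0.2],[0,0,0.1],[0,0,0],[0,0,0]],"spin":[0,0,0,0,0,0,0,0]}' 15;python3 -m jog '{"jaw":[20,20,20,20],"slide":[[0,0,0.05],[0,0,0.03],[0,0,0],[0,0,0]],"spin":[0,0,0,0]}' 15
```

```text
time_s: 15.65
ee_pos: [500.3, -405.4, 60.8]
ee_rot: [-180.0, 0.1, -180.0]
force: [-0.3, -0.8, 0.4]
gripper_width: 26.4
gripper_force: 15.0
time_s: 16.05
ee_pos: [499.9, -405.1, 57.8]
ee_rot: [180.0, 0.0, -180.0]
force: [0.3, 0.4, -1.2]
gripper_width: 26.6
gripper_force: 15.0
```

```bash
python3 -m jog '{"jaw":[20,20,20,20],"slide":[[0,0,0.04],[0,0,0.03],[0,0,0],[0,0,0]],"spin":[0,0,0,0]}' 15
```

```text
time_s: 16.45
ee_pos: [500.8, -405.3, 57.4]
ee_rot: [-179.9, 0.1, -180.0]
force: [0.1, 2.0, 7.1]
gripper_width: 27.4
gripper_force: 15.1
```

```bash
python3 -m jog '{"jaw":[27,29,32,38,46,54,60,60,60,60],"slide":[[0,0,0],[0,0,0],[0,0,0],[0,0,0],[0,0,0],[0,0,0],[0,0,-0.5],[0,0,-1],[0,0,-1],[0,0,-1]],"spin":[0,0,0,0,0,0,0,0,0,0]}' 15;python3 -m jog '{"jaw":[70,80,90,90,90,90,90,90,90,90],"slide":[[0.2,0.9,0],[0.2,0.9,0],[0.2,0.9,0],[0.2,0.9,0],[0.2,0.9,0],[0.2,0.9,0],[0.2,0.9,0],[0.2,0.9,0],[0.2,0.9,0],[0.2,0.8,0]],"spin":[0,0,0,0,0,0,0,0,0,0]}' 15
python3 - <<'E'
from workcell import env
import cv2,numpy as np
f=cv2.cvtColor(env.grab_frame("side"),cv2.COLOR_RGB2BGR);g=cv2.cvtColor(env.grab_frame("top"),cv2.COLOR_RGB2BGR)
cv2.imwrite("pics/s6.png",cv2.resize(np.hstack([f[200:400,280:480],g[120:320,350:550]]),(800,400),interpolation=cv2.INTER_CUBIC))
print(env.state()["ee_pos"])
E
```

```text
time_s: 17.45
ee_pos: [499.7, -405.0, 161.6]
ee_rot: [180.0, -0.0, -180.0]
force: [1.0, -0.7, 0.7]
gripper_width: 60.0
gripper_force: 0.0
time_s: 18.45
ee_pos: [439.4, -136.9, 160.8]
ee_rot: [180.0, 0.0, -180.0]
force: [0.7, 0.3, -0.1]
gripper_width: 89.8
gripper_force: 0.0
[ 438.66789627 -135.94504367  160.77434246]
```

View pics/s6.png

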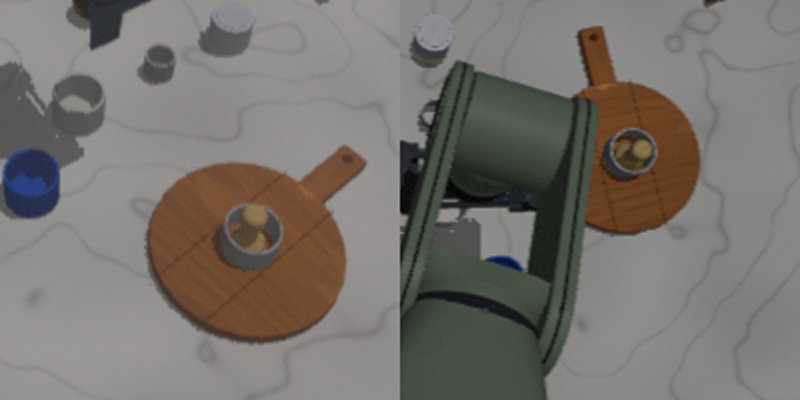

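The tart kit stands as asked: the tamper is upright inside the ring, near the middle of the board. Next the ramekin.

```bash
python3 -m jog '{"jaw":[90,90,90,90,90,90,90,90],"slide":[[0.05,-0.06,0.6],[0,0,1],[0,0,1],[0,0,1],[0,0,0.8],[0,0,0.3],[0,0,0.15],[0,0,0]],"spin":[0,0,0,0,0,0,0,0]}' 25;python3 -m jog '{"jaw":[80,72,66,60,60,60,60],"slide":[[0,0,0],[0,0,0],[0,0,0],[0,0,0],[0,0,0],[0,0,0],[0,0,0]],"spin":[0,0,0,0,0,0,0]}' 25
```

```text
time_s: 19.35
ee_pos: [438.8, -140.4, 15.4]
ee_rot: [-180.0, 0.0, -180.0]
force: [0.3, -0.6, 0.0]
gripper_width: 89.9
gripper_force: 0.0
time_s: 20.05
ee_pos: [438.8, -140.2, 15.9]
ee_rot: [-180.0, 0.1, -180.0]
force: [-0.5, -0.0, 5.5]
gripper_width: 64.7
gripper_force: 25.0
```

```bash
python3 -m jog '{"jaw":[60,60,60,60,60,60,60],"slide":[[0,0,-0.3],[0,0,-0.7],[0,0,-1],[0,0,-1],[0,0,-1],[0,0,-1],[0,0,-0.5]],"spin":[0,0,0,0,0,0,0]}' 25
```

```text
time_s: 20.75
ee_pos: [439.0, -140.0, 182.9]
ee_rot: [-180.0, 0.2, -180.0]
force: [-0.1, 0.4, -2.7]
gripper_width: 64.2
gripper_force: 25.0
```

```bash
python3 -m jog '{"jaw":[60,60,60,60,60,60,60,60,60,60],"slide":[[-0.1,0.7,0],[-0.15,0.9,0],[-0.15,0.9,0],[-0.15,0.9,0],[-0.15,0.9,0],[-0.15,0.9,0],[-0.15,0.9,0],[-0.15,0.9,0],[-0.15,0.9,0],[-0.15,0.9,0]],"spin":[0,0,0,0,0,0,0,0,0,0]}' 25;python3 -m jog '{"jaw":[60,60,60,60,60,60,60,60,60,60],"slide":[[-0.1,0.9,0],[-0.1,0.9,0],[-0.1,0.9,0],[-0.1,0.9,0],[-0.1,0.9,0],[-0.1,0.9,0],[-0.1,0.7,0.4],[-0.05,0.33,0.8],[0,0,0.5],[0,0,0]],"spin":[0,0,0,0,0,0,0,0,0,0]}' 25
python3 - <<'E'
from workcell import env
import cv2,numpy as np
f=cv2.cvtColor(env.grab_frame("side"),cv2.COLOR_RGB2BGR)
cv2.imwrite("pics/s7.png",cv2.resize(f[60:180,180:340],(640,480),interpolation=cv2.INTER_CUBIC))
E
```

```text
time_s: 21.75
ee_pos: [481.0, 125.2, 180.1]
ee_rot: [-180.0, -0.1, -180.0]
force: [1.0, -0.3, -1.3]
gripper_width: 64.3
gripper_force: 25.0
time_s: 22.75
ee_pos: [501.8, 316.0, 125.7]
ee_rot: [-179.8, -0.4, -179.9]
force: [-0.7, -0.2, -1.5]
gripper_width: 64.6
gripper_force: 25.0
```

View pics/s7.png

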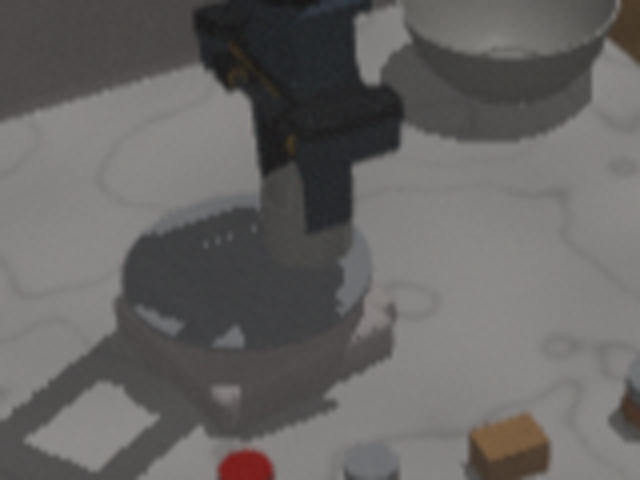

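The ramekin hangs over the right part of the pan, its base at crop (308,250), and clears everything. Lowering.

```bash
python3 -m jog '{"jaw":[60,60,60,60,60,60],"slide":[[0,0,0.4],[0,0,0.35],[0,0,0.2],[0,0,0.05],[0,0,0],[0,0,0]],"spin":[0,0,0,0,0,0]}' 25;python3 -m jog '{"jaw":[60,60,60,60,60,60],"slide":[[0,0,0.05],[0,0,0.05],[0,0,0.05],[0,0,0],[0,0,0],[0,0,0]],"spin":[0,0,0,0,0,0]}' 25
```

```text
time_s: 23.4
ee_pos: [504.4, 317.1, 99.7]
ee_rot: [180.0, 0.0, -180.0]
force: [0.8, 0.1, -3.1]
gripper_width: 64.4
gripper_force: 25.0
time_s: 24.0
ee_pos: [504.2, 317.0, 94.8]
ee_rot: [180.0, 0.0, -180.0]
force: [-0.6, -0.2, -2.6]
gripper_width: 64.7
gripper_force: 25.0
```

```bash
python3 -m jog '{"jaw":[60,60,60,60,60,60],"slide":[[0,0,0.05],[0,0,0.05],[0,0,0.05],[0,0,0],[0,0,0],[0,0,0]],"spin":[0,0,0,0,0,0]}' 25;python3 -m jog '{"jaw":[60,60,60,60],"slide":[[0,0,0.03],[0,0,0],[0,0,0],[0,0,0]],"spin":[0,0,0,0]}' 25
```

```text
time_s: 24.6
ee_pos: [504.3, 317.1, 90.5]
ee_rot: [180.0, 0.0, -180.0]
force: [0.7, 0.6, 0.2]
gripper_width: 64.7
gripper_force: 25.0
time_s: 25.0
ee_pos: [504.3, 317.1, 89.5]
ee_rot: [180.0, 0.0, -180.0]
force: [0.5, 0.5, 0.2]
gripper_width: 64.7
gripper_force: 25.0
```

Its weight is on the pan. Releasing, then on to the tall jar.

```bash
python3 -m jog '{"jaw":[65,66,68,72,78,82,82,82,82,82],"slide":[[0,0,0],[0,0,0],[0,0,0],[0,0,0],[0,0,0],[0,0,0],[0,0,-0.3],[0,0,-0.9],[0,0,-1],[0,0,-1]],"spin":[0,0,0,0,0,0,0,0,0,0]}' 25;python3 -m jog '{"jaw":[78,76,76,76,76,76,76,76,76],"slide":[[0.22,-0.8,0],[0.22,-0.9,0],[0.22,-0.9,0],[0.22,-0.9,0],[0.22,-0.9,0],[0.22,-0.9,0],[0.22,-0.9,0],[0.22,-0.3,0],[0,0,0]],"spin":[0,0,0,0,0,0,0,0,0]}' 25
```

```text
time_s: 26.0
ee_pos: [504.0, 317.0, 187.0]
ee_rot: [180.0, 0.0, -180.0]
force: [-0.8, 0.5, 0.6]
gripper_width: 82.2
gripper_force: 0.0
time_s: 26.9
ee_pos: [450.8, 121.4, 186.0]
ee_rot: [180.0, 0.0, 179.9]
force: [0.3, -0.2, -1.0]
gripper_width: 76.1
gripper_force: 0.0
```

```bash
python3 -m jog '{"jaw":[76,76,76,76,76,76,76,76,76],"slide":[[0,0,0.6],[0,0,0.9],[0,0,0.9],[0,0,0.9],[0,0,0.9],[0,0,0.7],[0,0,0.4],[0,0,0.17],[0,0,0]],"spin":[0,0,0,0,0,0,0,0,0]}' 25;python3 -m jog '{"jaw":[70,62,54,46,38,36,36,36],"slide":[[0,0,0],[0,0,0],[0,0,0],[0,0,0],[0,0,0],[0,0,0],[0,0,0],[0,0,0]],"spin":[0,0,0,0,0,0,0,0]}' 25;python3 -m jog '{"jaw":[36,36,36,36,36,36,36],"slide":[[0,0,-0.3],[0,0,-0.7],[0,0,-1],[0,0,-1],[0,0,-1],[0,0,-1],[0,0,-0.5]],"spin":[0,0,0,0,0,0,0]}' 25
```

```text
time_s: 27.8
ee_pos: [451.5, 122.8, 20.9]
ee_rot: [180.0, -0.0, -179.9]
force: [-0.3, -0.1, 0.9]
gripper_width: 75.9
gripper_force: 0.0
time_s: 28.6
ee_pos: [451.6, 122.1, 21.5]
ee_rot: [180.0, 0.0, -180.0]
force: [0.0, 0.6, 2.2]
gripper_width: 37.7
gripper_force: 25.0
time_s: 29.3
ee_pos: [452.2, 122.1, 189.2]
ee_rot: [180.0, 0.2, -180.0]
force: [0.3, -0.2, -0.4]
gripper_width: 38.0
gripper_force: 25.0
```

The 38 mm opening is below the jar's 42 mm, so I'll look.

Run:
```python
from workcell import env
import cv2,numpy as np
f=cv2.cvtColor(env.grab_frame("side"),cv2.COLOR_RGB2BGR);g=cv2.cvtColor(env.grab_frame("top"),cv2.COLOR_RGB2BGR)
a=cv2.resize(f[80:200,200:340],(466,400),interpolation=cv2.INTER_CUBIC);b=cv2.resize(g[170:270,150:300],(330,220));b=np.vstack([b,np.zeros((180,330,3),'uint8')])
cv2.imwrite("pics/s8.png",np.hstack([a,b]));s=env.state();print(s["ee_pos"],s["force"],s["gripper_width"])
```

```text
[452.64605772 122.21501198 188.72668226] [ 0.61416127  0.0541683  -1.49282673] 37.532713344234736
```

View pics/s8.png

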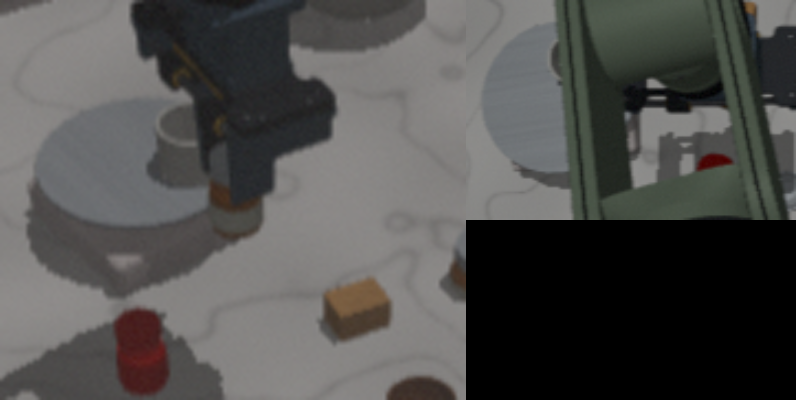

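The tall jar is held upright and gripped around its cap; its lower body is at crop (238,218). The ramekin stands on the pan at crop (185,150).

Run:
```python
from loc import *
print(plane("side",(238/3.33+199.5,218/3.33+79.5),178), plane("side",(183/3.33+199.5,125/3.33+79.5),73.6+48))
```

```text
[450.73058083 118.1624562 ] [498.06041135 318.05187029]
```

```bash
python3 -m jog '{"jaw":[36,36,36,36,36,36,36,36,36,36],"slide":[[0,0.6,0],[-0.05,0.9,0],[-0.05,0.9,0],[-0.05,0.9,0],[-0.05,0.9,0],[-0.05,0.9,0],[-0.05,0.9,0],[-0.05,0.9,0],[-0.05,0.9,0],[0,0.9,0]],"spin":[0,0,0,0,0,0,0,0,0,0]}' 25;python3 -m jog '{"jaw":[36,36,36,36,36,36,36],"slide":[[0,0.33,0.3],[0,0,0.8],[0,0,0.8],[0,0,0.6],[0,0,0.3],[0,0,0],[0,0,0]],"spin":[0,0,0,0,0,0,0]}' 25
```

```text
time_s: 30.4
ee_pos: [462.6, 383.4, 184.5]
ee_rot: [-179.9, -0.1, -180.0]
force: [-0.1, -0.2, -1.0]
gripper_width: 38.1
gripper_force: 25.0
time_s: 31.1
ee_pos: [463.5, 392.7, 102.5]
ee_rot: [180.0, 0.0, -180.0]
force: [0.5, -0.3, -0.3]
gripper_width: 38.0
gripper_force: 25.0
```

```bash
python3 -m jog '{"jaw":[36,36,36,36,36,36],"slide":[[0,0,0.1],[0,0,0.08],[0,0,0.05],[0,0,0],[0,0,0],[0,0,0]],"spin":[0,0,0,0,0,0]}' 25;python3 -m jog '{"jaw":[36,36,36,36,36,36],"slide":[[0,0,0.05],[0,0,0.05],[0,0,0.03],[0,0,0],[0,0,0],[0,0,0]],"spin":[0,0,0,0,0,0]}' 25
```

```text
time_s: 31.7
ee_pos: [463.3, 393.0, 95.5]
ee_rot: [180.0, 0.0, -180.0]
force: [0.2, -0.2, -1.2]
gripper_width: 37.2
gripper_force: 25.0
time_s: 32.3
ee_pos: [463.4, 393.0, 91.6]
ee_rot: [180.0, 0.0, -180.0]
force: [-0.6, 0.3, 0.7]
gripper_width: 37.5
gripper_force: 25.0
```

```bash
python3 -m jog '{"jaw":[39,41,44,48,54,58,58,58,58,58],"slide":[[0,0,0],[0,0,0],[0,0,0],[0,0,0],[0,0,0],[0,0,0],[0,0,-0.3],[0,0,-0.9],[0,0,-1],[0,0,-1]],"spin":[0,0,0,0,0,0,0,0,0,0]}' 25;python3 -m jog '{"jaw":[60,66,74,82,88,88,88,88,88,88],"slide":[[-0.36,-0.8,0],[-0.38,-0.95,0],[-0.38,-0.95,0],[-0.38,-0.95,0],[-0.38,-0.95,0],[-0.38,-0.95,0],[-0.38,-0.95,0],[-0.38,-0.95,0],[-0.38,-0.95,0],[-0.38,-0.95,0]],"spin":[0,0,0,0,0,0,0,0,0,0]}' 25;python3 -m jog '{"jaw":[88,88,88,88,88,88,88,88,88,88],"slide":[[-0.38,-0.95,0],[-0.38,-0.95,0],[-0.38,-0.95,0],[-0.38,-0.95,0],[-0.38,-0.95,0],[-0.38,-0.95,0],[-0.38,-0.95,0],[-0.38,-0.95,0],[-0.4,-0.65,0],[0,0,0]],"spin":[0,0,0,0,0,0,0,0,0,0]}' 25
```

```text
time_s: 33.3
ee_pos: [463.2, 392.8, 189.1]
ee_rot: [180.0, 0.0, -180.0]
force: [1.0, 1.1, -0.4]
gripper_width: 58.0
gripper_force: 0.0
time_s: 34.3
ee_pos: [577.3, 111.2, 188.3]
ee_rot: [180.0, 0.1, -180.0]
force: [0.1, 0.1, -0.4]
gripper_width: 88.3
gripper_force: 0.0
time_s: 35.3
ee_pos: [681.1, -137.9, 187.4]
ee_rot: [-179.9, 0.1, 179.9]
force: [0.6, -0.2, -0.1]
gripper_width: 88.0
gripper_force: 0.0
```

Run:
```python
from workcell import env
import cv2,numpy as np
f=cv2.cvtColor(env.grab_frame("side"),cv2.COLOR_RGB2BGR)
cv2.imwrite("pics/s9.png",cv2.resize(f[80:230,190:440],(750,450),interpolation=cv2.INTER_CUBIC));print(env.state()["ee_pos"])
```

```text
[ 680.28445334 -136.07787002  187.47308094]
```

View pics/s9.png

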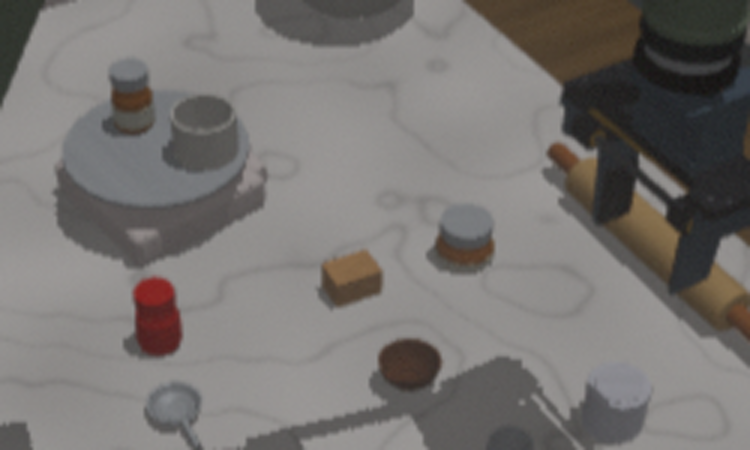

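The jar and the ramekin stand upright on the pan at crop (133,95) and (204,133), with the front-left free for the tin. Picking the tin.

```bash
python3 -m jog '{"jaw":[88,88,88,88,88,88,88,88,88],"slide":[[0,0,0.6],[0,0,0.9],[0,0,0.9],[0,0,0.9],[0,0,0.9],[0,0,0.8],[0,0,0.5],[0,0,0.2],[0,0,0]],"spin":[0,0,0,0,0,0,0,0,0]}' 30;python3 -m jog '{"jaw":[80,72,64,56,50,50,50,50],"slide":[[0,0,0],[0,0,0],[0,0,0],[0,0,0],[0,0,0],[0,0,0],[0,0,0],[0,0,0]],"spin":[0,0,0,0,0,0,0,0]}' 30;python3 -m jog '{"jaw":[50,50,50,50,50,50,50,50],"slide":[[0,0,-0.3],[0,0,-0.7],[0,0,-1],[0,0,-1],[0,0,-1],[0,0,-1],[0,0,-0.7],[0,0,0]],"spin":[0,0,0,0,0,0,0,0]}' 30
```

```text
time_s: 36.25
ee_pos: [679.9, -134.5, 16.3]
ee_rot: [180.0, -0.0, -180.0]
force: [-0.1, 0.3, -0.1]
gripper_width: 87.9
gripper_force: 0.0
time_s: 37.05
ee_pos: [680.5, -135.3, 17.1]
ee_rot: [-180.0, 0.1, -180.0]
force: [-0.5, -0.8, 4.2]
gripper_width: 56.2
gripper_force: 30.0
time_s: 37.85
ee_pos: [681.6, -135.1, 190.7]
ee_rot: [-180.0, 0.3, -180.0]
force: [0.3, -0.3, -2.5]
gripper_width: 56.2
gripper_force: 30.0
```

```bash
python3 -m jog '{"jaw":[50,50,50,50,50,50,50,50,50,50],"slide":[[0.4,0.7,0],[0.5,0.9,0],[0.5,0.9,0],[0.5,0.9,0],[0.5,0.9,0],[0.5,0.9,0],[0.5,0.9,0],[0.5,0.9,0],[0.5,0.9,0],[0.5,0.9,0]],"spin":[0,0,0,0,0,0,0,0,0,0]}' 30;python3 -m jog '{"jaw":[50,50,50,50,50,50,50,50,50,50],"slide":[[0.5,0.9,0],[0.5,0.9,0],[0.5,0.9,0],[0.5,0.9,0],[0.5,0.9,0],[0.5,0.9,0],[0.5,0.9,0],[0.15,0.17,0.4],[0,0,0.5],[0,0,0]],"spin":[0,0,0,0,0,0,0,0,0,0]}' 30
```

```text
time_s: 38.85
ee_pos: [530.9, 129.8, 185.3]
ee_rot: [-180.0, -0.2, -180.0]
force: [0.0, 0.1, -2.0]
gripper_width: 56.2
gripper_force: 30.0
time_s: 39.85
ee_pos: [420.9, 321.3, 156.8]
ee_rot: [-179.7, -0.4, -179.9]
force: [-0.5, -0.8, -3.1]
gripper_width: 56.2
gripper_force: 30.0
```

```bash
python3 -m jog '{"jaw":[50,50,50,50,50,50,50],"slide":[[0,0,0.4],[0,0,0.6],[0,0,0.6],[0,0,0.4],[0,0,0.15],[0,0,0],[0,0,0]],"spin":[0,0,0,0,0,0,0]}' 30;python3 -m jog '{"jaw":[50,50,50,50,50],"slide":[[0,0,0.06],[0,0,0.05],[0,0,0],[0,0,0],[0,0,0]],"spin":[0,0,0,0,0]}' 30
```

```text
time_s: 40.55
ee_pos: [424.0, 323.2, 96.6]
ee_rot: [180.0, 0.1, -180.0]
force: [0.2, -0.4, -2.8]
gripper_width: 56.0
gripper_force: 30.0
time_s: 41.05
ee_pos: [423.4, 323.0, 92.8]
ee_rot: [180.0, 0.0, -180.0]
force: [-1.2, 0.6, -3.0]
gripper_width: 56.1
gripper_force: 30.0
```

```bash
python3 -m jog '{"jaw":[50,50,50,50,50,50],"slide":[[0,0,0.06],[0,0,0.06],[0,0,0.05],[0,0,0],[0,0,0],[0,0,0]],"spin":[0,0,0,0,0,0]}' 30;python3 -m jog '{"jaw":[50,50,50,50,50,50,50],"slide":[[0,0,0.05],[0,0,0.05],[0,0,0.05],[0,0,0.03],[0,0,0],[0,0,0],[0,0,0]],"spin":[0,0,0,0,0,0,0]}' 30
```

```text
time_s: 41.65
ee_pos: [423.4, 322.9, 87.6]
ee_rot: [-180.0, -0.0, -180.0]
force: [-0.9, 0.0, -2.3]
gripper_width: 56.4
gripper_force: 30.0
time_s: 42.35
ee_pos: [423.5, 323.1, 82.3]
ee_rot: [180.0, 0.0, -180.0]
force: [-0.3, -0.2, -0.7]
gripper_width: 56.2
gripper_force: 30.0
```

Nearly balanced. A touch lower, then release, rise and clear away.

```bash
python3 -m jog '{"jaw":[50,50,50],"slide":[[0,0,0.03],[0,0,0],[0,0,0]],"spin":[0,0,0]}' 30;python3 -m jog '{"jaw":[57,59,62,66,70,72,72,72,72,72],"slide":[[0,0,0],[0,0,0],[0,0,0],[0,0,0],[0,0,0],[0,0,0],[0,0,-0.3],[0,0,-0.9],[0,0,-1],[0,0,-1]],"spin":[0,0,0,0,0,0,0,0,0,0]}' 30;python3 -m jog '{"jaw":[72,72,72,72,72,72,72,72,72,72],"slide":[[0,-0.8,-0.6],[0,-0.9,-0.5],[0,-0.9,0],[0,-0.9,0],[0,-0.9,0],[0,-0.9,0],[0,-0.9,0],[0,-0.9,0],[0,-0.5,0],[0,0,0]],"spin":[0,0,0,0,0,0,0,0,0,0]}' 30
python3 - <<'E'
from workcell import env
import cv2,numpy as np
f=cv2.cvtColor(env.grab_frame("side"),cv2.COLOR_RGB2BGR)
a=cv2.resize(f[75:185,195:295],(400,440),interpolation=cv2.INTER_CUBIC);b=cv2.resize(f[170:390,270:470],(400,440))
cv2.imwrite("pics/s10.png",np.hstack([a,b]));print(env.state()["time_s"])
E
```

```text
time_s: 42.65
ee_pos: [423.5, 323.1, 81.3]
ee_rot: [180.0, 0.0, -180.0]
force: [-0.9, -0.1, 0.8]
gripper_width: 56.2
gripper_force: 30.0
time_s: 43.65
ee_pos: [423.3, 322.9, 178.9]
ee_rot: [180.0, 0.0, -180.0]
force: [0.2, -0.4, 0.1]
gripper_width: 72.3
gripper_force: 0.0
time_s: 44.65
ee_pos: [423.5, 93.6, 211.0]
ee_rot: [-180.0, 0.1, 179.9]
force: [0.2, -0.3, -0.0]
gripper_width: 71.7
gripper_force: 0.0
44.7
```

View pics/s10.png

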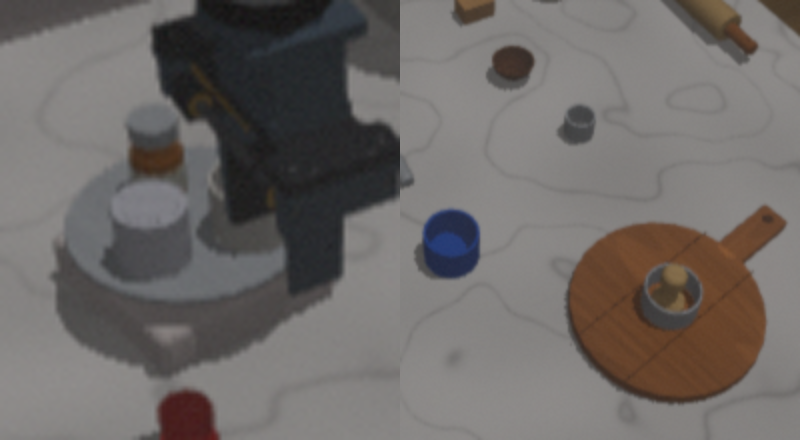

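The tin, jar and ramekin stand upright and apart on the pan, with the tin at crop (150,230) inside the rim. The tart kit at (672,295) is intact, and the arm is clear of everything.

```bash
python3 -c "
from workcell import env
print(env.job_done())"
```

```text
the job is handed in; nothing more can be done
None
```

I made up both kits and handed the job in at about 45 s: the tamper stands upright in the large ring in the middle of the board, and the ramekin, tall jar and tin stand upright on the scale pan; no verdict came back.

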